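Wipe broken glass off a sprung scale pan from under a guard shelf

ROBOT

A 6-joint arm with a two-finger parallel gripper is mounted at the origin on the work surface. World frame = base frame: x ahead of the robot, y to its left, z up, the work surface at z = 0. Lengths are in m, angles in rad, forces in N, time in s.
With the tool pointing down it reaches from about 0.325 to 0.9 m from the base axis. Payload 6.1 kg.
Tool frame: the origin (TCP) lies midway between the tips of the shut fingers; the grasp point (between the pads) lies 19 mm behind it; z points along the fingers, y is the line along which they close (so a half turn about z gives the same grasp; the last joint's range is limited). The gripper opens to 85 mm and grips with 20 to 120 N. Pads are 22 mm wide; open, the fingers measure 114 mm over their backs; the gripper's body (76 mm by 85 mm) begins 54 mm behind the grasp point. The pads swing forward as they close: fully open they stand 13 mm farther back than shut.
Start: joints at [-1.318, 0.22, 1.526, -0, 1.395, -0.126], TCP at [0.231, -0.581, 0.211] pointing down, gripper open.
Joint ranges: [-2.98, 2.98], [-0.91, 2.08], [0.09, 2.57], [-1.24, 4.39], [0.2, 2.65], [-2.68, 2.68]. Speed limits (rad/s): [2.57, 2.57, 3.01, 3.14, 3.14, 3.14].

INTERFACE

Orientations are given as a 3x3 rotation matrix whose columns are the frame's x, y, z axes.
In Python, from plant import monitor, imaging, ticket gives the robot as it stands.
- The arm moves only by the tool play_rows, never from a script. Its argument "moves" is a list of rows, each a list of 3 entries, a list of its own where there are three numbers: the shift along the world's x, y, z in units of 40 mm (1.0 is 40 mm), then the turn, a rotation vector about the world's x, y, z in degrees, then the opening in per cent of the stroke, from 0 (shut) to 100 (fully open). In form: [[[tx, ty, tz], [ax, ay, az], hand], ...]. A call has 1 to 8 rows; each row shifts and turns the commanded pose from where the row before left it; what a row does not reach is not made up. A row lasts 1/10 s, in which the tool goes at most 50 mm and 8.59 degrees, less where a joint would pass 70% of its speed; a pose out of reach is approached as far as the arm can. A call is refused whole if a number of a shift passes 1 or a number of a turn 8.59, either way. A call with a gripper value outside its range is refused whole. The fingers move at their own pace and stop on an object; the grip force is fixed at half the most. Time passes only in rows, so rows that do not move let the fingers close. It gives the time, the measured TCP pose, the force, the opening and the grip force at its end, in the units of the state.
- monitor.state(): the state, without advancing time (a new reading comes with each control period).
- imaging.capture(name): name is "scene" or "top" or "wrist"; returns (picture, depth): 384x512x3 uint8, red, green, blue; 384x512 float32, m along the optical axis (not along the pixel's ray), 0 where there is no reading.
- imaging.camera_info(name): a dict with "camera_matrix" (3x3 intrinsics, pixels), "D" ([k1, k2, p1, p2, k3] as OpenCV has them; the pictures are not rectified), "R" (3x3) and "t" (3): a world point X has camera coordinates R X + t. Camera axes: x right, y down, z forward; pixel columns grow to the right and rows downward; lengths in m; the calibration is good to about 2 mm. A picture is of the moment at which its call begins: read the wrist's pose just before it. camera_info takes no time and is no camera call; for the wrist camera it gives the pose at the moment of the call.
- ticket.sign_off(): hands the job in; it is judged then, once.
The state is a dict: "t": time; "joints": joint angles; "joint_vel": joint speeds; "effort": joint torques, N m; "eef_pos": TCP position; "eef_rot": TCP orientation; "force": force on the tool from outside, world axes, zero at the start; "ft_torque": the same for the moment, N m; "finger_gap": finger opening in m; "gripper_force": force on a finger pad.
Only numpy, scipy, OpenCV 4.12 (cv2) and the standard library are available. Lean on these libraries where they do the work, as an engineer would, in place of code of your own. Each camera call takes 0.05 s, during which the arm holds its last target. There are 200 camera calls.

TASK

Chips of broken bottle glass lie on the scale's pan, under and near the front edge of the clear guard shelf. Pick up the scraper, reach in under the shelf with it, set its bottom edge down on the pan behind the chips and wipe them all off the pan's open front into the catch tray, the scraper bearing lightly on the pan (the pan is delicate: never lean hard on it). Then stand the scraper upright on its rubber mat again and let go; do not touch the glass with the gripper, strike the shelf or disturb the bottles and the tube rack.

Things in the scene. Friction and masses are not known exactly. Their poses are not given: they have to be found in the camera images.
- station: bench scale with its catch tray, one fixed piece; origin on the bench under the pan's middle region, x points away from the open front (from tray to shelf), y left, z up; turned by up to about 12 degrees. White housing 46 high, narrower than the pan. The grey catch tray stands in front: outside 130 (x) x 210 (y) x 34 high, walls 4, floor 4 thick, from x = -170 to x = -40.
- tray_floor (a point): middle of the catch tray's inner floor, 4 above the bench, at station x = -105; inside it spans 122 (x) x 202 (y). Axes as the station's.
- pan_top (a point): point on the upper face of the aluminium pan, 62 above the bench, straight above the station's origin, same axes. The pan's flat runs from x = -60 (open front edge, which overhangs the tray by 20) to x = +95 and is 176 wide (y = -88 to +88). Lips 5 thick and standing 10 above the flat close its back and both sides; the front has none.
- pan (a joint): how far the pan is pressed down, m. 0 = up; its spring holds it up until about 2.5 N press on it, then it sinks 1 mm for every 2 N more, to a stop at 8 mm. A few newtons are enough to wipe; over 25 N harms the scale.
- shelf_edge (a point): middle of the lower front edge of the clear acrylic guard shelf, 232 above the bench (170 above the pan), at station x = +25; axes as the station's. The gripper cannot pass through the shelf: to get the scraper behind the chips the tool must lean by 30 to 45 degrees, its top towards the tray.
- shelf: the guard shelf, fixed; origin on the bench under the middle of the board, axes as the station's. Board 90 (x) x 330 (y) x 8 thick, from shelf_edge away from the tray, on two dark posts at y = -150 and +150 (12 wide in y, x = +15 to +35, bench to board). A small bottle stands on it at each end, up to 292 above the bench.
- scraper_mid (a point): middle of the white plastic scraper, half-way up (62.5 above its bottom). It stands upright on the mat at the start. Block 24 (x) x 100 (y) x 45 high, with a handle bar 22 (x) x 30 (y) x 80 high centred on top of it, 125 high overall; z points up along the handle, y along the 100 long bottom edge.
- scraper_edge (a point): middle of the scraper's underside, 62.5 below scraper_mid; same axes. When the scraper leans about y the block's long bottom edge, 12 from here, bears on the pan, and the block above it overhangs the chips (by 8 at chip height for a lean of 40 degrees): set it down clear of their tops.
- scraper: the whole scraper, origin at scraper_edge, same axes; the same both ways round; 0.10 to 0.19 kg. A good place to grip it is across the handle's 30 (y), 30 to 35 above scraper_mid.
- mat: black rubber parking mat 130 (x) x 150 (y) x 4 thick, fixed, origin on the bench under its middle. It is at the robot's left or right, changing places with the tube rack.
- rack: orange tube rack 100 (x) x 170 (y), 71 high with its tubes, fixed; origin on the bench under its middle. Bystander.
- bottle_a: white jar, 64 across, 140 high; origin at the centre of its underside. Bystander.
- bottle_b: brown bottle, 60 across, 160 high; origin at the centre of its underside. Bystander.
- chip0: one of four flat brown glass chips, 24 to 26 across, 10 thick, 13 g, lying on the pan between 10 before and 36 beyond pan_top, at least one of them beyond 28; up to 58 to either side. Origin at the centre of its underside.
- chip1: one of four flat brown glass chips, 24 to 26 across, 10 thick, 13 g, lying on the pan between 10 before and 36 beyond pan_top, at least one of them beyond 28; up to 58 to either side. Origin at the centre of its underside.
- chip2: one of four flat brown glass chips, 24 to 26 across, 10 thick, 13 g, lying on the pan between 10 before and 36 beyond pan_top, at least one of them beyond 28; up to 58 to either side. Origin at the centre of its underside.
- chip3: one of four flat brown glass chips, 24 to 26 across, 10 thick, 13 g, lying on the pan between 10 before and 36 beyond pan_top, at least one of them beyond 28; up to 58 to either side. Origin at the centre of its underside.

How it is judged:
On the way, in this order (a step that is already met when the one before it is completed fails the run):
1. the scraper is lifted clear of its mat (z of scraper_edge in the frame of mat above 0.03 m), for 0.1 s.
2. the scraper bears on the pan behind the chips, under the shelf: the middle of its underside at least 35 mm past pan_top, away from the tray (contact force between scraper and pan above 1.5 N and z of scraper_edge in the frame of pan_top below 0.015 m and x of scraper_edge in the frame of pan_top above 0.035 m), for 0.1 s.
3. it has been drawn towards the open front, still bearing on the pan (contact force between scraper and pan above 1.5 N and z of scraper_edge in the frame of pan_top below 0.015 m and x of scraper_edge in the frame of pan_top below -0.02 m), for 0.05 s.
4. all four chips lie in the catch tray (x of chip0 in the frame of tray_floor between -0.065 and 0.065 m and y of chip0 in the frame of tray_floor between -0.105 and 0.105 m and height (world z) of each of chip0, chip1, chip2, chip3 below 0.03 m and x of chip1 in the frame of tray_floor between -0.065 and 0.065 m and y of chip1 in the frame of tray_floor between -0.105 and 0.105 m and x of chip2 in the frame of tray_floor between -0.065 and 0.065 m and y of chip2 in the frame of tray_floor between -0.105 and 0.105 m and x of chip3 in the frame of tray_floor between -0.065 and 0.065 m and y of chip3 in the frame of tray_floor between -0.105 and 0.105 m), for 0.2 s.
At the end, for the whole second after the job is handed in: All four glass chips lie inside the catch tray (below 30 mm); the scraper stands upright (within 0.15 rad) at rest on its mat, the middle of its underside within the mat's outline (all of step 4 and angle between scraper_edge's own z axis and vertical below 0.15 rad and x of scraper_edge in the frame of mat between -0.065 and 0.065 m and y of scraper_edge in the frame of mat between -0.075 and 0.075 m and z of scraper_edge in the frame of mat below 0.008 m and linear speed of scraper below 0.02 m/s); the robot touches nothing.
It fails at once if the scraper presses the pan with more than 25 N (contact force between scraper and pan above 25 N).
It fails at once if the gripper touches the glass (contact force between any of the fingers, the arm and chip0 above 0.3 N or contact force between any of the fingers, the arm and chip1 above 0.3 N or contact force between any of the fingers, the arm and chip2 above 0.3 N or contact force between any of the fingers, the arm and chip3 above 0.3 N).
It fails at once if the shelf is struck with more than 8 N (contact force between any of scraper, the fingers, the arm and shelf above 8 N).
It fails at once if a bottle is moved more than 30 mm (distance of any of bottle_a, bottle_b from where it was at the start of the episode above 0.03 m).
It fails at once if the tube rack is struck with more than 8 N (contact force between any of scraper, the fingers, the arm and rack above 8 N).
It also fails if it takes over 58 s, if anything falls off the work surface, if the arm or the gripper's body presses on something with over 40 N, if the wrist force passes 120 N, or if a joint passes its speed limit or range.

## Working session

There is one attempt and no reset: what is moved stays moved. The work goes in short steps, Python scripts to look and compute and a tool call to move; the robot and the scene stay as the last step left them, time stands still between calls to the robot, and variables do not carry over. Pictures are saved under pics/ and viewed, at most 10 in all, crops included, and the job is handed in when it is done.

Besides the shell and the picture viewer there is one more tool, called after "Call:" as name([rows], argument=value, ...), one row to a line, values as JSON. play_rows: Moves the arm, as the interface text tells. Its arguments: {"type":"object","properties":{"moves":{"type":"array"}},"required":["moves"]}

```bash
mkdir -p pics; ls
cat > h.py <<'E'
import numpy as np, cv2
from plant import monitor, imaging, ticket
def cap(n,save=None):
    info=imaging.camera_info(n); im,d=imaging.capture(n)
    if save: cv2.imwrite('pics/'+save,im[:,:,::-1])
    return im,d,info
def world(d,info):
    h,w=d.shape; K=np.array(info['camera_matrix']);D=np.array(info['D'],float)
    uv=np.stack(np.meshgrid(np.arange(w),np.arange(h)),-1).reshape(-1,1,2).astype(np.float64)
    n=cv2.undistortPoints(uv,K,D).reshape(h,w,2)
    P=np.dstack([n[...,0]*d,n[...,1]*d,d]); R=np.array(info['R']);t=np.array(info['t'])
    W=(P-t)@R; W[d==0]=np.nan
    return W
E
python3 - <<'E'
from h import *
for n in('scene','top'):
    im,d,i=cap(n,n+'0.png'); np.savez(n+'0.npz',im=im,W=world(d,i)); print(n,-np.array(i['R']).T@i['t'])
s=monitor.state(); print(s)
E
```

```text
pics
scene [ 1.31501637 -0.16072754  0.74817861]
top [ 0.34202304 -0.01500068  1.30137685]
{'t': 0.1, 'joints': array([-1.31812214e+00,  2.21146916e-01,  1.52752716e+00, -4.10765659e-05,
        1.39469771e+00, -1.26077883e-01]), 'joint_vel': array([ 0.00164832, -0.00325177, -0.00147598, -0.00145163,  0.00054947,
        0.00086578]), 'effort': array([ 6.67663498e-04, -4.98243678e+01, -3.90544760e+01, -1.15405724e-04,
        5.68927659e-03, -1.64743363e-05]), 'eef_pos': array([ 0.23094672, -0.58012514,  0.20989276]), 'eef_rot': array([[ 9.29124165e-01,  3.69767564e-01, -4.83930043e-04],
       [ 3.69767835e-01, -9.29122605e-01,  1.71253097e-03],
       [ 1.83608062e-04, -1.77009567e-03, -9.99998417e-01]]), 'force': array([0.09978831, 0.56086598, 0.26636694]), 'ft_torque': array([ 0.0061913 ,  0.01462239, -0.05008964]), 'gripper_force': 0.0, 'finger_gap': 0.08565676177390176}
```

View pics/top0.png

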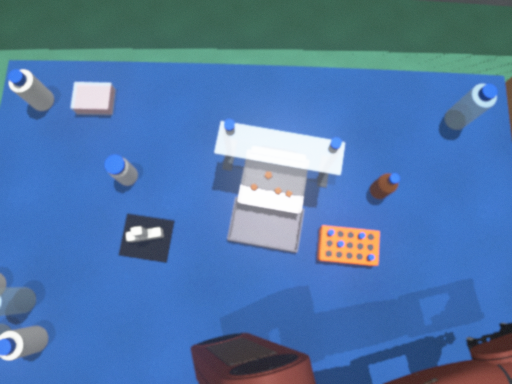

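View pics/scene0.png

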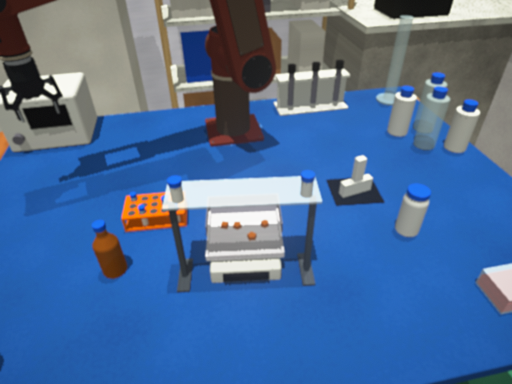

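The top view shows the scraper on the mat (145,235), the tray (265,228), the pan with 4 chips (254,187), (268,176), (278,191), (289,194), the clear shelf above them, and the rack at the right. The scene view agrees.

Run:
```python
from h import *
z=np.load('top0.npz'); im=z['im'];W=z['W']
Z=W[...,2]; hsv=cv2.cvtColor(im,cv2.COLOR_RGB2HSV)
for p in [(254,187),(268,176),(278,191),(289,194),(270,205),(262,230),(280,150),(240,140),(145,235),(137,230),(155,235),(130,250),(250,165)]:
    print(p,W[p[1],p[0]].round(4),im[p[1],p[0]])
def rect(m,name):
    n,l,st,_=cv2.connectedComponentsWithStats(m.astype(np.uint8))
    if n<2: print(name,'none');return
    k=1+np.argmax(st[1:,4]); q=W[l==k][:,:2].astype(np.float32)
    print(name,len(q),cv2.minAreaRect(q),'z',np.median(W[l==k][:,2]).round(4))
u,v=np.meshgrid(np.arange(512),np.arange(384))
box=(u>215)&(u<350)&(v>115)&(v<260)
rect(box&(Z>0.215)&(Z<.255),'shelf')
rect(box&(Z>0.05)&(Z<.09),'pan')
rect((u>220)&(u<312)&(v>180)&(v<260)&(Z>0.002)&(Z<.045)&(hsv[...,1]<90),'tray')
sb=(u>115)&(u<180)&(v>205)&(v<270)
rect(sb&(im.max(2)<60),'mat'); rect(sb&(Z>.03)&(Z<.06),'block'); rect(sb&(Z>.115)&(Z<.14),'handle')
rect((u>310)&(u<390)&(v>215)&(v<275)&(Z>.03),'rack')
# chips
m=box&(((hsv[...,0]<15)&(hsv[...,1]>90)))
n,l,st,c=cv2.connectedComponentsWithStats(m.astype(np.uint8))
for k in range(1,n):
    if st[k,4]>5: print('chip',c[k],st[k,4],np.nanmedian(W[l==k],0).round(4))
# scene cam
z=np.load('scene0.npz'); im=z['im'];W=z['W'];Z=W[...,2];hsv=cv2.cvtColor(im,cv2.COLOR_RGB2HSV)
m=((hsv[...,0]<15)&(hsv[...,1]>90)); m[:210]=0;m[250:]=0;m[:,:205]=0;m[:,285:]=0
n,l,st,c=cv2.connectedComponentsWithStats(m.astype(np.uint8))
for k in range(1,n):
    if st[k,4]>5: print('schip',c[k],st[k,4],np.nanmedian(W[l==k],0).round(4))
u,v=np.meshgrid(np.arange(512),np.arange(384))
sb=(u>325)&(u<385)&(v>145)&(v<210)
rect(sb&(Z>.044)&(Z<.055),'sblock'); rect(sb&(Z>.122)&(Z<.14),'shandle')
for p in [(225,230),(245,250),(245,220),(240,192),(180,194)]: print(p,W[p[1],p[0]].round(4))
```

```text
(254, 187) [ 0.6144 -0.0095  0.0707] [228 166 125]
(268, 176) [ 0.648  -0.0497  0.0749] [225 167 128]
(278, 191) [ 0.6044 -0.0802  0.0723] [231 172 131]
(289, 194) [ 0.5963 -0.1125  0.073 ] [230 173 130]
(270, 205) [ 0.564  -0.0581  0.061 ] [254 254 254]
(262, 230) [ 0.4969 -0.0377  0.0006] [191 189 204]
(280, 150) [ 0.6767 -0.0743  0.2412] [248 250 252]
(240, 140) [0.7008 0.0301 0.2402] [238 246 252]
(145, 235) [0.4611 0.2958 0.0868] [133 135 138]
(137, 230) [0.47   0.3086 0.1281] [253 253 252]
(155, 235) [0.4656 0.2754 0.0517] [249 250 248]
(130, 250) [0.4223 0.3588 0.0046] [54 59 77]
(250, 165) [0.6819 0.0046 0.0674] [153 154 165]
shelf 3996 ((0.6836852431297302, -0.07320195436477661), (0.3287881016731262, 0.09185264259576797), 81.4818115234375) z 0.241
pan 2736 ((0.6227554082870483, -0.06472446769475937), (0.18626965582370758, 0.13247455656528473), 81.43683624267578) z 0.0638
tray 2621 ((0.5112899541854858, -0.046175405383110046), (0.21453896164894104, 0.13262389600276947), 81.95018768310547) z 0.0061
mat none
block 211 ((0.46909043192863464, 0.310325562953949), (0.02533266320824
[... 803 characters left out ...]
 [ 0.4251 -0.2857  0.0515]
schip [264.38235294 223.14705882] 34 [ 0.6208 -0.0075  0.0721]
schip [224.34375 224.53125] 32 [ 0.6028 -0.1097  0.0717]
schip [236.75675676 224.91891892] 37 [ 0.6108 -0.079   0.0725]
schip [251.5 235.5] 52 [ 0.657  -0.0488  0.0726]
sblock 163 ((0.4677985608577728, 0.3131302297115326), (0.028298653662204742, 0.10151274502277374), 10.979111671447754) z 0.0498
shandle 65 ((0.4682595729827881, 0.3114742040634155), (0.026046060025691986, 0.028170151636004448), 16.940053939819336) z 0.1291
(225, 230) [ 0.6143 -0.1101  0.0631]
(245, 250) [ 0.6939 -0.0722  0.0644]
(245, 220) [ 0.5884 -0.0535  0.0634]
(240, 192) [ 0.6892 -0.0765  0.2414]
(180, 194) [ 0.6955 -0.2005  0.2624]
```

Call:
play_rows([
  [[0.25,0.93,0],[0,0,-0.43],100],
  [[0.25,0.93,0],[0,0,-0.43],100],
  [[0.25,0.93,0],[0,0,-0.43],100],
  [[0.25,0.93,0],[0,0,-0.43],100],
  [[0.25,0.93,0],[0,0,-0.43],100],
  [[0.25,0.93,0],[0,0,-0.43],100],
  [[0.25,0.93,0],[0,0,-0.43],100],
  [[0.25,0.93,0],[0,0,-0.43],100],
])

```text
t: 0.9
eef_pos: [0.3111, -0.2814, 0.2105]
eef_rot: [[0.95, 0.313, -0.0], [0.313, -0.95, 0.0], [-0.0, -0.001, -1.0]]
force: [0.6, -0.4, -0.3]
finger_gap: 0.0856
gripper_force: 0.0
```

Call:
play_rows([
  [[0.25,0.93,0],[0,0,-0.43],100],
  [[0.25,0.93,0],[0,0,-0.43],100],
  [[0.25,0.93,0],[0,0,-0.43],100],
  [[0.25,0.93,0],[0,0,-0.43],100],
  [[0.25,0.93,0],[0,0,-0.43],100],
  [[0.25,0.93,0],[0,0,-0.43],100],
  [[0.25,0.93,0],[0,0,-0.43],100],
  [[0.25,0.93,0],[0,0,-0.43],100],
])

```text
t: 1.7
eef_pos: [0.391, 0.0161, 0.2108]
eef_rot: [[0.967, 0.256, 0.0], [0.256, -0.967, -0.0], [0.0, 0.0, -1.0]]
force: [0.6, -1.0, 0.3]
finger_gap: 0.0854
gripper_force: 0.0
```

Call:
play_rows([
  [[0.25,0.93,0],[0,0,-0.43],100],
  [[0.25,0.93,0],[0,0,-0.43],100],
  [[0.25,0.93,0],[0,0,-0.43],100],
  [[0.25,0.93,0],[0,0,-0.43],100],
  [[0.25,0.93,0],[0,0,-0.43],100],
  [[0.25,0.93,0],[0,0,-0.43],100],
  [[0.25,0.93,0],[0,0,-0.43],100],
  [[0,0,0],[0,0,0],100],
])

```text
t: 2.5
eef_pos: [0.4611, 0.2784, 0.21]
eef_rot: [[0.978, 0.208, -0.001], [0.208, -0.978, 0.001], [-0.001, -0.001, -1.0]]
force: [0.2, -0.8, 0.3]
finger_gap: 0.0853
gripper_force: 0.0
```

Call:
play_rows([
  [[0.19,0.83,0],[0,0,-0.6],100],
  [[0,0,0],[0,0,0],100],
  [[0,0,0],[0,0,0],100],
])

```text
t: 2.8
eef_pos: [0.4683, 0.3077, 0.2103]
eef_rot: [[0.981, 0.196, -0.001], [0.196, -0.981, -0.001], [-0.001, 0.001, -1.0]]
force: [-0.7, 0.3, 0.7]
finger_gap: 0.0852
gripper_force: 0.0
```

Run:
```python
from h import *
s=monitor.state(); print(s['eef_pos'],s['joints'])
im,d,i=cap('wrist','w1.png'); W=world(d,i); Z=W[...,2]
print('cam',-np.array(i['R']).T@i['t'])
def rect(m,name):
    n,l,st,_=cv2.connectedComponentsWithStats(m.astype(np.uint8)); k=1+np.argmax(st[1:,4]); q=W[l==k][:,:2].astype(np.float32)
    print(name,len(q),cv2.minAreaRect(q),np.median(W[l==k][:,2]))
near=np.hypot(W[...,0]-.469,W[...,1]-.312)<.1
rect(near&(Z>.122)&(Z<.135),'handle');rect(near&(Z>.044)&(Z<.056),'block')
rect((np.hypot(W[...,0]-.469,W[...,1]-.312)<.2)&(im.max(2)<90)&(Z<.02),'mat')
```

```text
[0.46825145 0.30770348 0.2102873 ] [ 4.40941503e-01  6.82134411e-02  1.69686802e+00 -4.99901769e-04
  1.37805054e+00  1.81502306e+00]
cam [0.55068574 0.32372874 0.37443349]
handle 1140 ((0.4683004319667816, 0.3112771809101105), (0.02203195169568062, 0.029526323080062866), 12.069135665893555) 0.12999450648367836
block 1906 ((0.467760294675827, 0.31154462695121765), (0.02473195269703865, 0.10104291141033173), 10.983235359191895) 0.05029734484582947
mat 10732 ((0.461425244808197, 0.31371867656707764), (0.1492892950773239, 0.13013547658920288), 83.72451782226562) 0.005331147255974856
```

View pics/w1.png

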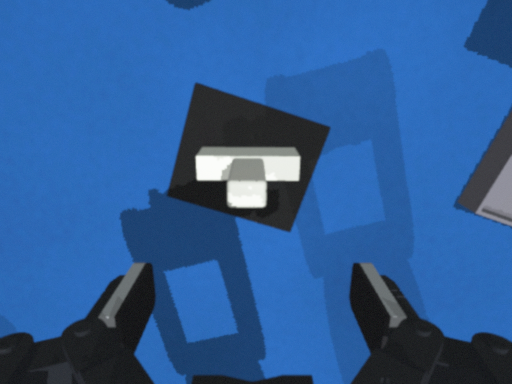

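The wrist view shows the scraper centred between the fingers at (247,190), well aligned; the mat is under it.

Call:
play_rows([
  [[0,0.09,-0.65],[0,0,0],100],
  [[0,0,-0.65],[0,0,0],100],
  [[0,0,-0.65],[0,0,0],100],
  [[0,0,-0.65],[0,0,0],100],
  [[0,0,-0.65],[0,0,0],100],
  [[0,0,0],[0,0,0],100],
  [[0,0,0],[0,0,0],100],
])

```text
t: 3.55
eef_pos: [0.4686, 0.3107, 0.0812]
eef_rot: [[0.981, 0.194, -0.001], [0.194, -0.981, -0.001], [-0.001, 0.0, -1.0]]
force: [0.5, 0.0, 1.5]
finger_gap: 0.0852
gripper_force: 0.0
```

Call:
play_rows([
  [[0,0,0],[0,0,0],20],
  [[0,0,0],[0,0,0],10],
  [[0,0,0],[0,0,0],0],
  [[0,0,0],[0,0,0],0],
  [[0,0,0],[0,0,0],0],
  [[0,0,0],[0,0,0],0],
  [[0,0,0],[0,0,0],0],
  [[0,0,0],[0,0,0],0],
])

```text
t: 4.35
eef_pos: [0.4694, 0.3123, 0.0819]
eef_rot: [[0.981, 0.195, 0.002], [0.195, -0.981, 0.001], [0.002, -0.001, -1.0]]
force: [-0.3, 1.2, 6.2]
finger_gap: 0.029
gripper_force: 60.8
```

Call:
play_rows([
  [[0,0,0.4],[0,0,0],0],
  [[0,0,0.8],[0,0,0],0],
  [[0,0,0.9],[0,0,0],0],
  [[0,0,0.9],[0,0,0],0],
  [[0.05,-0.8,0.2],[0,0,-4],0],
  [[0.05,-0.8,0],[0,0,-4],0],
  [[0.05,-0.8,0],[0,0,-4],0],
  [[0.05,-0.8,0],[0,0,-4],0],
])

```text
t: 5.15
eef_pos: [0.476, 0.1824, 0.2082]
eef_rot: [[0.996, -0.086, -0.001], [-0.086, -0.996, -0.001], [-0.001, 0.001, -1.0]]
force: [0.9, 0.2, -1.1]
finger_gap: 0.0293
gripper_force: 60.0
```

Call:
play_rows([
  [[0.05,-0.8,0],[0,0,-3.8],0],
  [[0.05,-0.8,0],[-0.74,-4.95,0],0],
  [[0.05,-0.8,0],[-0.74,-4.95,0],0],
  [[0.05,-0.8,0],[-0.74,-4.95,0],0],
  [[0.05,-0.8,0],[-0.74,-4.95,0],0],
  [[0.05,-0.8,0],[-0.74,-4.95,0],0],
  [[0,-0.3,0],[-0.74,-4.95,0],0],
  [[0,0,0],[-0.74,-4.95,0],0],
])

```text
t: 5.95
eef_pos: [0.488, -0.0221, 0.208]
eef_rot: [[0.808, -0.152, 0.569], [-0.124, -0.988, -0.087], [0.576, -0.0, -0.818]]
force: [-0.6, 1.4, -1.4]
finger_gap: 0.0287
gripper_force: 60.3
```

Call:
play_rows([
  [[0,0,-0.3],[-0.74,-4.95,0],0],
  [[0,0,0],[0,0,0],0],
  [[0,0,0],[0,0,0],0],
])

```text
t: 6.25
eef_pos: [0.488, -0.0202, 0.1963]
eef_rot: [[0.759, -0.149, 0.634], [-0.115, -0.989, -0.095], [0.641, -0.001, -0.767]]
force: [1.0, -0.2, -1.1]
finger_gap: 0.029
gripper_force: 60.2
```

```bash
cat >> h.py <<'E'
yaw=np.deg2rad(-8.5); O=np.array([.6148,-.0623,.062]); RS=np.array([[np.cos(yaw),-np.sin(yaw),0],[np.sin(yaw),np.cos(yaw),0],[0,0,1]])
def edge(s):  # scraper_edge and TCP in pan_top frame, lean
    R=s['eef_rot']; T=s['eef_pos']; zl=-R[:,2]
    E=T-zl*.0775; rel=RS.T@R
    return (RS.T@(E-O)*1000).round(1),(RS.T@(T-O)*1000).round(1),(RS.T@zl).round(3),(RS.T@R[:,1]).round(3)
E
python3 - <<'E'
from h import *
s=monitor.state(); print(edge(s),s['eef_pos'],s['joints'],s['force'])
im,d,i=cap('scene','s1.png'); W=world(d,i)
cv2.imwrite('pics/s1c.png',cv2.resize(im[130:300,150:350,::-1],None,fx=3,fy=3))
E
```

```text
(array([-81.9,  22.9,  74.8]), array([-131.6,   22.9,  134.3]), array([-0.641,  0.   ,  0.767]), array([-0.001, -1.   , -0.001])) [ 0.48804722 -0.02018397  0.196255  ] [-0.25176319 -0.74429182  2.48778209  0.10196561  0.70719155  1.41527378] [ 0.98901516 -0.19137315 -1.065295  ]
```

View pics/s1c.png

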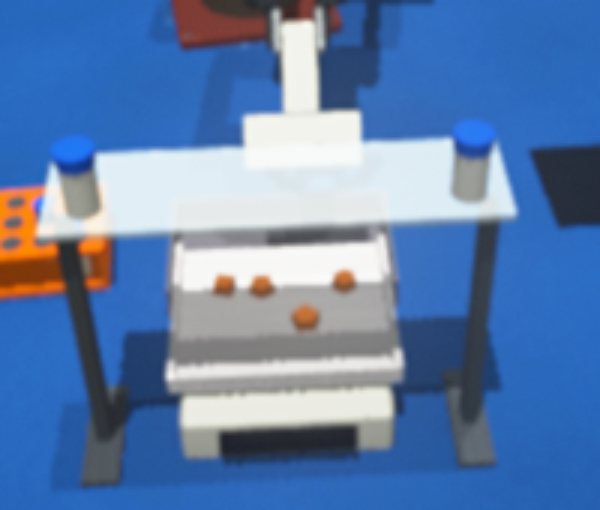

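The picture shows the scraper (300,140) held level and leaning in front of the shelf, with chips at (225,285), (262,285), (344,280) and (305,317).

Call:
play_rows([
  [[0.47,-0.07,-0.26],[0,0,0],0],
  [[0.47,-0.07,-0.26],[0,0,0],0],
  [[0.47,-0.07,-0.26],[0,0,0],0],
  [[0.47,-0.07,-0.26],[0,0,0],0],
  [[0.47,-0.07,0],[0,0,0],0],
  [[0.47,-0.07,0],[0,0,0],0],
  [[0,0,0],[0,0,0],0],
  [[0,0,0],[0,0,0],0],
])

```text
t: 7.1
eef_pos: [0.6029, -0.0371, 0.156]
eef_rot: [[0.757, -0.148, 0.636], [-0.114, -0.989, -0.095], [0.643, -0.001, -0.766]]
force: [0.3, 0.8, -1.9]
finger_gap: 0.0291
gripper_force: 60.4
```

Run:
```python
from h import *
s=monitor.state(); print(edge(s),s['eef_pos'],s['joints'],s['force'])
im,d,i=cap('scene'); W=world(d,i)
cv2.imwrite('pics/s2c.png',cv2.resize(im[130:300,150:350,::-1],None,fx=3,fy=3))
```

```text
(array([34.3, 23.2, 34.7]), array([-15.5,  23.2,  94. ]), array([-0.643, -0.   ,  0.766]), array([-0.001, -1.   , -0.001])) [ 0.60289071 -0.03708031  0.15603264] [-0.21906394 -0.25287797  2.26686079  0.10938309  0.43285423  1.41828653] [ 0.27639327  0.80960035 -1.91621981]
```

View pics/s2c.png

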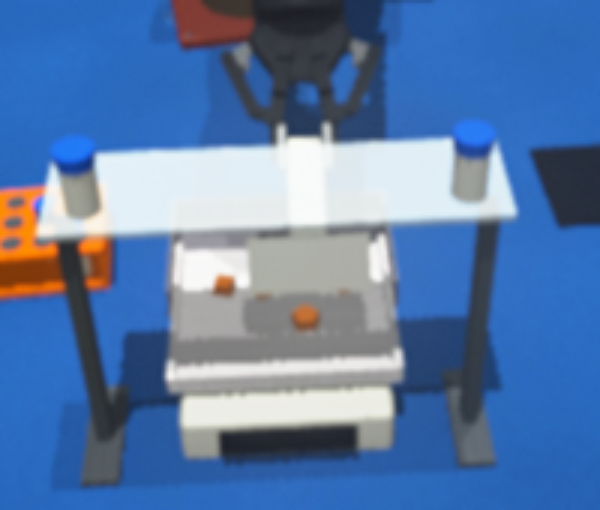

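The picture shows the scraper under the shelf above the chips; the front-most rear chip (305,317) is still behind it, and the gripper is clear of the board.

Call:
play_rows([
  [[0.46,-0.07,0],[0,0,0],0],
  [[0.46,-0.07,0],[0,0,0],0],
  [[0,0,0],[0,0,0],0],
  [[0,0,0],[0,0,0],0],
])

```text
t: 7.55
eef_pos: [0.6378, -0.0424, 0.1552]
eef_rot: [[0.758, -0.149, 0.636], [-0.115, -0.989, -0.095], [0.643, -0.001, -0.766]]
force: [0.3, -1.1, -1.4]
finger_gap: 0.0289
gripper_force: 60.4
```

Call:
play_rows([
  [[0,0,-0.15],[0,0,0],0],
  [[0,0,-0.15],[0,0,0],0],
  [[0,0,-0.15],[0,0,0],0],
  [[0,0,0],[0,0,0],0],
  [[0,0,0],[0,0,0],0],
])

```text
t: 8.05
eef_pos: [0.6379, -0.0426, 0.1367]
eef_rot: [[0.757, -0.149, 0.636], [-0.115, -0.989, -0.095], [0.643, -0.001, -0.766]]
force: [0.8, 0.1, -1.4]
finger_gap: 0.0289
gripper_force: 60.4
```

Run:
```python
from h import *
s=monitor.state(); print(edge(s),s['joints'],s['force'])
im,d,i=cap('scene'); W=world(d,i)
cv2.imwrite('pics/s3c.png',cv2.resize(im[190:270,190:300,::-1],None,fx=6,fy=6))
```

```text
(array([69.8, 22.9, 15.4]), array([20. , 22.9, 74.7]), array([-0.643,  0.   ,  0.766]), array([-0.001, -1.   , -0.001])) [-0.21330311 -0.11715283  2.19484454  0.11584913  0.36919304  1.41451228] [ 0.77445044  0.13127002 -1.39224003]
```

View pics/s3c.png

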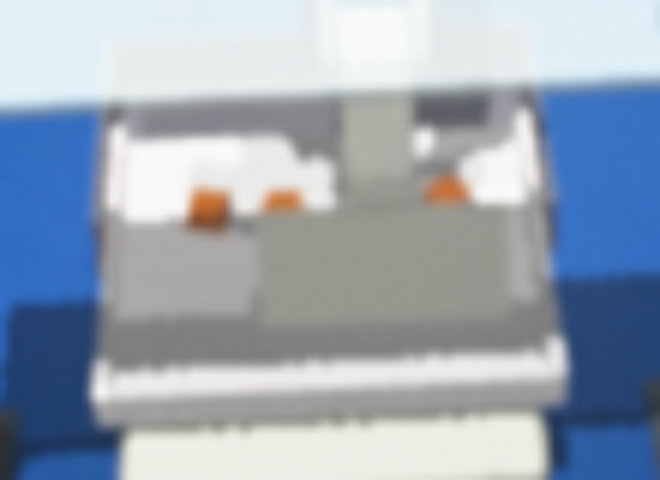

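The picture shows the block just above the pan behind the chips: (210,208), (283,202), (447,190) stand in front of it, and the rear chip is hidden behind the block. Now I set it down gently.

Call:
play_rows([
  [[0.1,-0.015,0],[0,0,0],0],
  [[0,0,-0.06],[0,0,0],0],
  [[0,0,-0.06],[0,0,0],0],
  [[0,0,-0.04],[0,0,0],0],
  [[0,0,0],[0,0,0],0],
  [[0,0,0],[0,0,0],0],
])

```text
t: 8.7
eef_pos: [0.6422, -0.0432, 0.1308]
eef_rot: [[0.757, -0.149, 0.636], [-0.115, -0.989, -0.095], [0.643, -0.001, -0.766]]
force: [-1.0, -0.2, -2.2]
finger_gap: 0.029
gripper_force: 60.5
```

Call:
play_rows([
  [[0,0,-0.03],[0,0,0],0],
  [[0,0,0],[0,0,0],0],
  [[0,0,0],[0,0,0],0],
])

```text
t: 9.0
eef_pos: [0.6426, -0.0433, 0.1302]
eef_rot: [[0.756, -0.149, 0.637], [-0.115, -0.989, -0.095], [0.644, -0.001, -0.765]]
force: [-1.0, 0.6, 0.5]
finger_gap: 0.0291
gripper_force: 60.8
```

Call:
play_rows([
  [[0,0,-0.04],[0,0,0],0],
  [[0,0,0],[0,0,0],0],
  [[0,0,0],[0,0,0],0],
])

```text
t: 9.3
eef_pos: [0.6428, -0.0434, 0.1288]
eef_rot: [[0.756, -0.149, 0.637], [-0.114, -0.989, -0.095], [0.644, -0.001, -0.765]]
force: [-1.6, -0.3, 4.5]
finger_gap: 0.029
gripper_force: 61.1
```

Run:
```python
from h import *
f=[]
s=monitor.state(); print(edge(s),s['force'],s['ft_torque'],s['joints'])
```

```text
(array([74.8, 22.9,  7.5]), array([24.9, 22.9, 66.8]), array([-0.644,  0.   ,  0.765]), array([-0.001, -1.   , -0.001])) [-1.6447298  -0.25203212  4.45530286] [-0.02179579  0.19830333  0.04408977] [-0.2125435  -0.0899703   2.18900086  0.1219726   0.3458748   1.40819872]
```

Call:
play_rows([
  [[-0.1,0.015,0],[0,0,0],0],
  [[-0.15,0.022,0],[0,0,0],0],
  [[-0.15,0.022,0],[0,0,0],0],
  [[-0.15,0.022,0],[0,0,0],0],
  [[-0.15,0.022,0],[0,0,0],0],
])

```text
t: 9.8
eef_pos: [0.6142, -0.0392, 0.1288]
eef_rot: [[0.756, -0.149, 0.637], [-0.115, -0.989, -0.095], [0.644, -0.001, -0.765]]
force: [3.1, -0.5, 2.1]
finger_gap: 0.0289
gripper_force: 60.5
```

Call:
play_rows([
  [[-0.15,0.022,0],[0,0,0],0],
  [[-0.15,0.022,0],[0,0,0],0],
  [[-0.15,0.022,0],[0,0,0],0],
  [[-0.15,0.022,0],[0,0,0],0],
  [[-0.15,0.022,0],[0,0,0],0],
  [[-0.15,0.022,0],[0,0,0],0],
])

```text
t: 10.4
eef_pos: [0.5781, -0.0339, 0.1284]
eef_rot: [[0.757, -0.149, 0.637], [-0.115, -0.989, -0.095], [0.644, -0.001, -0.765]]
force: [3.1, -1.0, 3.8]
finger_gap: 0.0289
gripper_force: 60.5
```

Run:
```python
from h import *
s=monitor.state(); print(edge(s),s['force'],s['ft_torque'],s['joints'])
im,d,i=cap('scene'); W=world(d,i)
cv2.imwrite('pics/s4c.png',cv2.resize(im[190:270,190:300,::-1],None,fx=6,fy=6))
```

```text
(array([ 9.4, 22.7,  7.1]), array([-40.5,  22.7,  66.4]), array([-0.644,  0.   ,  0.765]), array([-0.001, -1.   , -0.001])) [ 3.08960357 -1.02541672  3.76578936] [-0.27167317 -0.97626851  0.02231713] [-0.22525115 -0.27728754  2.34570812  0.13412263  0.37824331  1.38865648]
```

View pics/s4c.png

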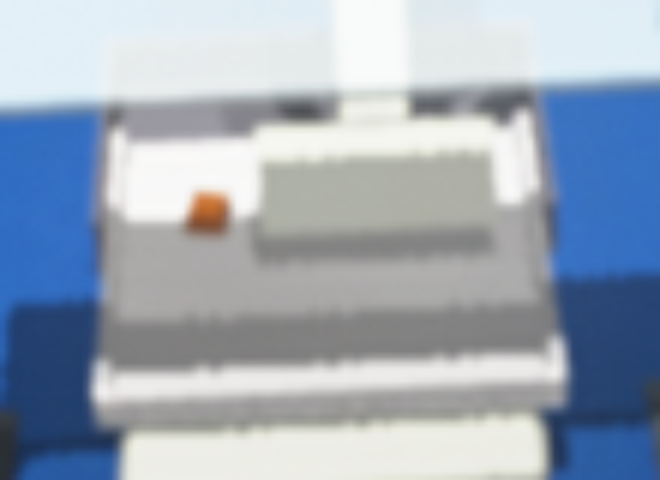

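The picture shows the scraper half way, with three chips swept ahead of it and only the one at (208,212) left for the second pass.

Call:
play_rows([
  [[-0.15,0.022,0],[0,0,0],0],
  [[-0.15,0.022,0],[0,0,0],0],
  [[-0.15,0.022,0],[0,0,0],0],
  [[-0.15,0.022,0],[0,0,0],0],
  [[-0.15,0.022,0],[0,0,0],0],
])

```text
t: 10.95
eef_pos: [0.5479, -0.0294, 0.1282]
eef_rot: [[0.757, -0.149, 0.636], [-0.115, -0.989, -0.095], [0.643, -0.001, -0.765]]
force: [4.0, -0.9, 4.5]
finger_gap: 0.0293
gripper_force: 60.5
```

Call:
play_rows([
  [[-0.15,0.022,0],[0,0,0],0],
  [[-0.15,0.022,0],[0,0,0],0],
  [[-0.15,0.022,0],[0,0,0],0],
  [[-0.15,0.022,0],[0,0,0],0],
  [[0,0,0],[0,0,0],0],
])

```text
t: 11.45
eef_pos: [0.5235, -0.0258, 0.1279]
eef_rot: [[0.757, -0.149, 0.636], [-0.115, -0.989, -0.095], [0.643, -0.001, -0.766]]
force: [-1.2, -0.4, 5.5]
finger_gap: 0.0288
gripper_force: 61.0
```

```bash
cat >> h.py <<'E'
def chips():
    for n in('top','scene'):
        im,d,i=cap(n); W=world(d,i); hsv=cv2.cvtColor(im,cv2.COLOR_RGB2HSV)
        m=((hsv[...,0]<15)&(hsv[...,1]>90))
        k,l,st,c=cv2.connectedComponentsWithStats(m.astype(np.uint8))
        for j in range(1,k):
            if st[j,4]>4:
                p=np.nanmedian(W[l==j],0); q=RS.T@(p-O)*1000
                if -180<q[0]<100 and abs(q[1])<115: print(n,c[j].round(),st[j,4],q.round(1))
    return im
E
python3 - <<'E'
from h import *
s=monitor.state(); print(edge(s),s['force'],s['joints'])
chips()
E
```

```text
(array([-45.8,  22.6,   6.5]), array([-95.7,  22.6,  65.9]), array([-0.643, -0.   ,  0.766]), array([-0.001, -1.   , -0.001])) [-1.21394591 -0.38608223  5.52799656] [-0.2402492  -0.47042393  2.47718488  0.13843904  0.44218029  1.37648427]
top [288. 193.] 15 [ -8.8 -49.4   9.5]
top [249. 213.] 8 [-79.9  54.2 -38.4]
top [270. 225.] 19 [-102.4  -13.2  -43.9]
scene [224. 225.] 36 [ -4.2 -49.4   7.5]
```

Call:
play_rows([
  [[0,0,0.3],[0,0,0],0],
  [[0,0,0.5],[0,0,0],0],
  [[0.41,-0.35,0],[0,0,0],0],
  [[0.41,-0.35,0],[0,0,0],0],
  [[0.41,-0.35,0],[0,0,0],0],
  [[0.41,-0.35,0],[0,0,0],0],
  [[0.41,-0.35,0],[0,0,0],0],
  [[0,0,0],[0,0,0],0],
])

```text
t: 12.35
eef_pos: [0.6049, -0.0963, 0.1565]
eef_rot: [[0.761, -0.15, 0.631], [-0.117, -0.989, -0.093], [0.638, -0.003, -0.77]]
force: [-0.3, 0.2, -1.9]
finger_gap: 0.0291
gripper_force: 60.3
```

Run:
```python
from h import *
s=monitor.state(); print(edge(s),s['force'],s['joints'])
im=chips(); cv2.imwrite('pics/s5c.png',cv2.resize(im[170:270,180:310,::-1],None,fx=5,fy=5))
```

```text
(array([ 44.7, -35. ,  34.8]), array([ -4.7, -35.1,  94.5]), array([-0.638, -0.001,  0.77 ]), array([-0.002, -1.   , -0.003])) [-0.26074233  0.20321106 -1.91726453] [-0.36902457 -0.22940353  2.24404112  0.31693216  0.46782037  1.11822603]
top [248. 214.] 8 [-82.5  54.  -37. ]
top [259. 223.] 39 [-102.8   19.6  -46.7]
```

View pics/s5c.png

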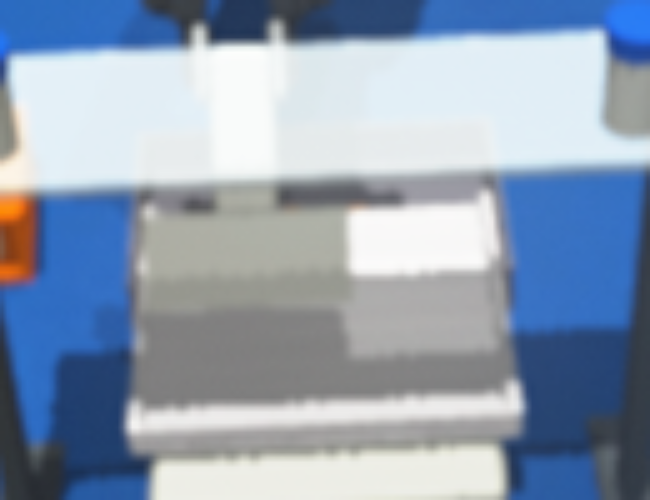

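The picture shows the scraper over the pan's right side with chip D hidden in front of it; the rest of the pan is empty.

Call:
play_rows([
  [[0.02,0.12,-0.3],[0,0,0],0],
  [[0,0,-0.25],[0,0,0],0],
  [[0,0,-0.1],[0,0,0],0],
  [[0,0,-0.05],[0,0,0],0],
  [[0,0,0],[0,0,0],0],
  [[0,0,0],[0,0,0],0],
])

```text
t: 13.05
eef_pos: [0.6073, -0.0913, 0.1325]
eef_rot: [[0.757, -0.149, 0.637], [-0.115, -0.989, -0.095], [0.644, -0.001, -0.765]]
force: [-0.2, -0.2, -1.1]
finger_gap: 0.0287
gripper_force: 60.5
```

Call:
play_rows([
  [[0,0,-0.04],[0,0,0],0],
  [[0,0,0],[0,0,0],0],
  [[0,0,0],[0,0,0],0],
])

```text
t: 13.35
eef_pos: [0.6072, -0.0913, 0.1307]
eef_rot: [[0.757, -0.149, 0.636], [-0.115, -0.989, -0.095], [0.644, -0.001, -0.765]]
force: [-0.4, 0.3, -1.5]
finger_gap: 0.0289
gripper_force: 60.5
```

Call:
play_rows([
  [[0,0,-0.04],[0,0,0],0],
  [[0,0,-0.02],[0,0,0],0],
  [[0,0,0],[0,0,0],0],
  [[0,0,0],[0,0,0],0],
])

```text
t: 13.75
eef_pos: [0.6077, -0.0914, 0.1289]
eef_rot: [[0.756, -0.149, 0.637], [-0.114, -0.989, -0.096], [0.644, -0.001, -0.765]]
force: [-2.5, 0.2, 4.2]
finger_gap: 0.0294
gripper_force: 61.2
```

Call:
play_rows([
  [[-0.1,0.015,0],[0,0,0],0],
  [[-0.15,0.022,0],[0,0,0],0],
  [[-0.15,0.022,0],[0,0,0],0],
  [[-0.15,0.022,0],[0,0,0],0],
  [[-0.15,0.022,0],[0,0,0],0],
  [[-0.15,0.022,0],[0,0,0],0],
  [[-0.15,0.022,0],[0,0,0],0],
  [[-0.15,0.022,0],[0,0,0],0],
])

```text
t: 14.55
eef_pos: [0.5609, -0.0845, 0.1285]
eef_rot: [[0.756, -0.149, 0.637], [-0.115, -0.989, -0.095], [0.644, -0.001, -0.765]]
force: [3.2, -0.4, 4.6]
finger_gap: 0.0293
gripper_force: 60.5
```

Call:
play_rows([
  [[-0.15,0.022,0],[0,0,0],0],
  [[-0.15,0.022,0],[0,0,0],0],
  [[-0.15,0.022,0],[0,0,0],0],
  [[-0.15,0.022,0],[0,0,0],0],
  [[-0.15,0.022,0],[0,0,0],0],
  [[-0.15,0.022,0],[0,0,0],0],
  [[-0.15,0.022,0],[0,0,0],0],
  [[0,0,0],[0,0,0],0],
])

```text
t: 15.35
eef_pos: [0.5184, -0.0781, 0.128]
eef_rot: [[0.757, -0.149, 0.636], [-0.115, -0.989, -0.095], [0.643, -0.001, -0.766]]
force: [-0.6, -0.2, 5.7]
finger_gap: 0.0286
gripper_force: 61.0
```

Run:
```python
from h import *
s=monitor.state(); print(edge(s),s['force'],s['joints'])
im=chips()
```

```text
(array([-43.1, -29.9,   6.6]), array([-93. , -29.9,  66. ]), array([-0.643,  0.   ,  0.766]), array([-0.001, -1.   , -0.001])) [-0.58981443 -0.16830141  5.74158662] [-0.41879089 -0.4782671   2.48184448  0.37605404  0.48683691  1.02739222]
top [249. 213.] 7 [-80.6  54.1 -36.9]
top [258. 223.] 25 [-103.    22.5  -45.2]
```

Call:
play_rows([
  [[0,0,0.3],[0,0,0],0],
  [[0,0,0.8],[0,0,0],0],
  [[0,0,0.8],[0,0,0],0],
  [[-0.1,0.8,0],[0.74,4.95,0],0],
  [[-0.1,0.8,0],[0.74,4.95,0],0],
  [[-0.1,0.8,0],[0.74,4.95,0],0],
  [[-0.1,0.8,0],[0.74,4.95,0],0],
  [[-0.1,0.8,0],[0.74,4.95,0],0],
])

```text
t: 16.25
eef_pos: [0.4958, 0.0828, 0.2013]
eef_rot: [[0.958, -0.149, 0.246], [-0.144, -0.989, -0.039], [0.249, 0.002, -0.969]]
force: [0.9, 0.3, -1.4]
finger_gap: 0.0287
gripper_force: 60.3
```

Call:
play_rows([
  [[-0.1,0.8,0],[0.74,4.95,0],0],
  [[-0.1,0.8,0],[0.74,4.95,0],0],
  [[-0.1,0.8,0],[0.74,4.95,0],0],
  [[-0.1,0.8,0],[0,0,4],0],
  [[-0.1,0.8,0],[0,0,4],0],
  [[-0.1,0.8,0],[0,0,4],0],
  [[-0.1,0.8,0],[0,0,4],0],
  [[0,0,0],[0,0,3.8],0],
])

```text
t: 17.05
eef_pos: [0.4674, 0.3076, 0.201]
eef_rot: [[0.98, 0.201, -0.008], [0.2, -0.98, -0.003], [-0.008, 0.001, -1.0]]
force: [-0.3, -0.4, -1.4]
finger_gap: 0.0293
gripper_force: 60.6
```

Call:
play_rows([
  [[0,0,0],[0,0,0],0],
  [[0,0,0],[0,0,0],0],
])

```text
t: 17.25
eef_pos: [0.4694, 0.3046, 0.202]
eef_rot: [[0.981, 0.193, -0.005], [0.193, -0.981, -0.003], [-0.005, 0.002, -1.0]]
force: [0.5, -0.4, -1.5]
finger_gap: 0.029
gripper_force: 60.6
```

Run:
```python
from h import *
s=monitor.state(); print(s['eef_pos'],s['eef_rot'].round(4),s['force'])
im=chips()
im,d,i=cap('top'); cv2.imwrite('pics/t2.png',cv2.resize(im[130:270,110:330,::-1],None,fx=3.5,fy=3.5))
```

```text
[0.46944252 0.30460853 0.20204298] [[ 0.9813  0.1926 -0.0047]
 [ 0.1926 -0.9813 -0.0027]
 [-0.0051  0.0018 -1.    ]] [ 0.52433092 -0.38653056 -1.52295325]
top [249. 213.] 7 [-80.1  54.2 -39.3]
top [259. 224.] 29 [-105.6   19.3  -46.6]
top [283. 222.] 21 [-86.6 -51.  -47. ]
top [270. 226.] 25 [-105.9  -14.7  -47.1]
```

View pics/t2.png

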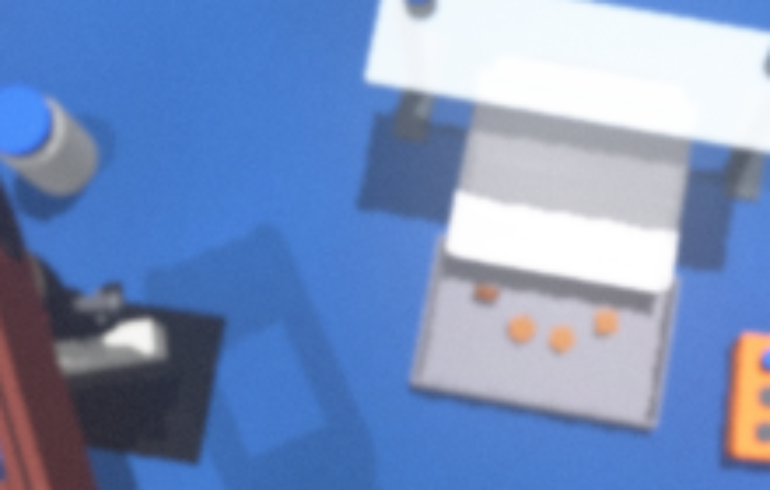

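The picture shows all four chips in the tray, at (485,292), (522,328), (562,340) and (606,322); the pan is empty. Next I park the scraper.

Call:
play_rows([
  [[-0.05,0.17,-0.5],[0,0,0],0],
  [[0,0,-0.7],[0,0,0],0],
  [[0,0,-0.7],[0,0,0],0],
  [[0,0,-0.5],[0,0,0],0],
  [[0,0,-0.3],[0,0,0],0],
  [[0,0,-0.15],[0,0,0],0],
  [[0,0,0],[0,0,0],0],
  [[0,0,0],[0,0,0],0],
])

```text
t: 18.2
eef_pos: [0.4699, 0.3128, 0.0912]
eef_rot: [[0.981, 0.194, 0.002], [0.194, -0.981, 0.001], [0.002, -0.0, -1.0]]
force: [-0.2, -0.2, -1.7]
finger_gap: 0.029
gripper_force: 60.6
```

Call:
play_rows([
  [[0,0,-0.12],[0,0,0],0],
  [[0,0,-0.06],[0,0,0],0],
  [[0,0,-0.04],[0,0,0],0],
  [[0,0,0],[0,0,0],0],
  [[0,0,0],[0,0,0],0],
])

```text
t: 18.7
eef_pos: [0.4696, 0.3128, 0.0819]
eef_rot: [[0.981, 0.195, 0.001], [0.195, -0.981, 0.0], [0.001, -0.0, -1.0]]
force: [-0.0, -0.7, 3.1]
finger_gap: 0.0287
gripper_force: 61.1
```

Call:
play_rows([
  [[0,0,0],[0,0,0],45],
  [[0,0,0],[0,0,0],60],
  [[0,0,0],[0,0,0],100],
  [[0,0,0],[0,0,0],100],
  [[0,0,0],[0,0,0],100],
  [[0,0,0],[0,0,0],100],
  [[0,0,0],[0,0,0],100],
  [[0,0,0.2],[0,0,0],100],
])

```text
t: 19.5
eef_pos: [0.4682, 0.312, 0.0884]
eef_rot: [[0.981, 0.194, -0.002], [0.194, -0.981, -0.001], [-0.002, 0.001, -1.0]]
force: [-0.2, -0.5, 0.4]
finger_gap: 0.0855
gripper_force: 0.0
```

Call:
play_rows([
  [[0,0,0.5],[0,0,0],100],
  [[0,0,0.8],[0,0,0],100],
  [[0,0,0.8],[0,0,0],100],
  [[0,0,0.8],[0,0,0],100],
  [[0,0,0.8],[0,0,0],100],
  [[0,0,0],[0,0,0],100],
  [[0,0,0],[0,0,0],100],
  [[0,0,0],[0,0,0],100],
])

```text
t: 20.3
eef_pos: [0.4684, 0.3123, 0.2363]
eef_rot: [[0.981, 0.194, -0.002], [0.194, -0.981, -0.001], [-0.002, 0.0, -1.0]]
force: [0.1, -0.5, -0.4]
finger_gap: 0.0854
gripper_force: 0.0
```

Run:
```python
from h import *
s=monitor.state(); print(s['t'],s['eef_pos'],s['force'])
chips()
im,d,i=cap('wrist'); W=world(d,i); Z=W[...,2]
near=np.hypot(W[...,0]-.469,W[...,1]-.312)<.1
for lo,hi in((.122,.135),(.044,.056)):
    q=W[near&(Z>lo)&(Z<hi)]; print(len(q),cv2.minAreaRect(q[:,:2].astype(np.float32)),np.median(q[:,2]))
```

```text
20.3 [0.4684493  0.31225493 0.23627469] [ 0.13158298 -0.54753014 -0.43602076]
top [249. 213.] 7 [-80.2  54.2 -36.8]
top [259. 224.] 31 [-105.8   20.5  -46.7]
top [283. 222.] 21 [-86.5 -50.9 -46.6]
top [270. 226.] 25 [-106.5  -15.   -46.5]
955 ((0.46897950768470764, 0.3119082450866699), (0.021408507600426674, 0.029969340190291405), 10.983948707580566) 0.13005064475832395
1665 ((0.4684091806411743, 0.31232649087905884), (0.02429584227502346, 0.10107535123825073), 10.946663856506348) 0.05033757537644007
```

```bash
python3 -c "
from plant import ticket; print(ticket.sign_off())"
```

```text
the job is handed in; nothing more can be done
None
```

I wiped all four chips off the pan into the catch tray in two light passes, stood the scraper upright back on its mat with the gripper clear, and handed the job in at about 20 s; it returned no verdict. In the last camera check all four chips lay in the tray, though the chip partly under the pan's front edge was seen only partially.

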